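# Load the board carrier into the bench tester

### The job

Take the blue heatsink off the tester's bed and leave it in the red parts tray. Then push the white board carrier, gold contacts first, up the tester's ramp and fully home in the slot, so that its red-striped tail drops down behind the yellow lip. Slide the carrier, never lift it off the bench or the ramp by hand, and leave everything else on the bench where it is.

Things in the scene. Friction and masses are not known exactly. Their poses are not given: they have to be found in the camera images.
- tester: Bench board tester, fixed, place and turn vary. Origin on the bench under the inner edge of the yellow lip, on the centre line; +y points into the slot. In mm in this frame: ramp up, yellow lip, sheer drop to a flat bed z=7 from y=0 to the stop face y=145, slot over the bed's far end. Steel case round and behind the slot: 200 wide, y=105 to 280, 75 high.
- ramp_foot (a point): Foot of the tester's ramp, on the centre line at bench height (tester frame y=-68 mm). Aluminium ramp 130 wide; it rises evenly from z=0 here to z=12 at y=-4 (10.6 degrees).
- lip (a point): Inner top edge of the yellow lip, on the centre line (tester frame y=0, z=12 mm). Its flat top runs from y=-4 to 0; behind it a sheer 5 mm drop to the bed. Steel cheeks 6 thick, top z=20, stand 83 apart on the bed from y=0 to y=105; before the lip they flare as guides, to 123 apart at y=-52.
- slot_mouth (a point): Centre of the slot's mouth at bed height (tester frame y=105, z=7 mm). Slot 83 wide, from z=7 up to z=21, 40 deep to the stop at y=145. A black hood over the mouth slopes up towards the ramp, its underside from z=21 at y=105 to z=40 at y=80, top at z=43.
- carrier: Board carrier: flat white slab 80 (x) by 140 (y) by 10 thick, 0.25 to 0.5 kg, loose on the bench on the robot's side of the tester's centre line. Origin: centre of the underside; +y points to the gold-contact nose, the heavier end (balance point y=+10 to 15). Smooth plastic (friction about 0.3). Past the lip it tips nose down to the bed; fingers pressing its tail may delay that. Two blue capacitors 10 across, 11 tall at x=8 and 24, y=-40.
- nose (a point): Bottom middle of the carrier's nose edge (carrier y=+70 mm, z=0).
- tail (a point): Bottom middle of the carrier's tail edge (carrier y=-70 mm, z=0).
- heatsink: Blue finned heatsink block, 30 by 30 by 45 tall, 70 g, standing loose on the tester's bed between lip and slot, in the carrier's way, at any small turn. Origin at the centre of its underside. It may be gripped across either pair of sides.
- parts_tray: Fixed red open tray 110 (x) by 130 (y) by 30 high, wall and floor 5 thick. Origin at the centre of its underside.
- iron_stand: Bystander: fixed soldering iron stand, base 60 (x) by 75 (y), with yellow iron handle, 110 tall. Origin at the centre of its underside.
- solder_spool: Bystander: loose solder spool with blue flanges, 56 across, 40 tall. Origin at the centre of its underside.
- flux_jar: Bystander: loose amber jar with black cap, 50 across, 50 tall. Origin at the centre of its underside.
- bit_pot: Bystander: loose green pot, 56 across, 50 tall. Origin at the centre of its underside.
- multimeter: Bystander: loose yellow multimeter lying flat, 75 (x) by 145 (y) by 34. Origin at the centre of its underside.
- pliers: Bystander: loose pliers with red handles lying flat, 152 long along own x (-92 to 60), 46 wide, 14 high. Origin at the pivot's underside.
- board_stack: Bystander: loose stack of copper boards 80 (x) by 100 (y) by 18. Origin at the centre of its underside.
Things that resemble listed ones, but are neither listed nor needed, are in the scene too. Leave any black or purple look-alike of the carrier alone.

How it is judged:
By the outcome, as a careful person would: the job done as asked, in the order asked, and still so for the second after the job is handed in, with the robot touching nothing.
It also fails if it takes over 72 s, if anything falls off the work surface, if the arm or the gripper's body presses on something with over 40 N, if the wrist force passes 120 N, or if a joint passes its speed limit or range.

### The arm

A 6-joint arm with a two-finger parallel gripper is mounted at the origin on the work surface. World frame = base frame: x ahead of the robot, y to its left, z up, the work surface at z = 0. Lengths are in mm, angles in rad, forces in N, time in s.
With the tool pointing down it reaches from about 350 to 875 mm from the base axis. Payload 4.2 kg.
Tool frame: the origin (TCP) lies at the very end of the fingers, on their centre line; the grasp point (between the pads) lies arm.grip_point_offset behind it (arm.grip_point_offset is the distance from the TCP to the grasp point, in mm); z points along the fingers, y is the line along which they close (so a half turn about z gives the same grasp; the last joint's range is limited). The gripper opens to 85 mm and grips with 20 to 120 N. Pads are 22 mm wide; open, the fingers measure 114 mm over their backs; the gripper's body (76 mm by 85 mm) begins 54 mm behind the grasp point. The pads swing forward as they close: fully open they stand 13 mm farther back than shut.
Start: joints at [1.509, 0.385, 0.008, 0, -1.194, -0.259], TCP at [197.046, 593.104, 231.312] pointing down, gripper open.
Joint ranges: [-3.14, 3.14], [-1.21, 2.06], [-1.07, 1.41], [-3.16, 2.05], [-2.99, -0.16], [-3.1, 3.1]. Speed limits (rad/s): [2.79, 2.79, 3.14, 3.14, 3.14, 3.14].

### API

Orientations are given as a unit quaternion [x, y, z, w].
In Python, from bench import arm, cams, ticket gives the robot as it stands.
- The arm moves only by the tool servo_tool, never from a script. Its argument "commands" is a list that holds one entry, the list of rows, each a list of 7 numbers: the closure in counts, from 0 (fully open) to 255 (shut), then the shift along the tool's x, y, z in m, then the turn, a rotation vector about the tool's x, y, z in degrees. In form: [[[grip, x, y, z, ax, ay, az], ...]]. A call has 1 to 10 rows; each row shifts and turns the commanded pose from where the row before left it, along the tool's axes as they then stand; what a row does not reach is not made up. A row lasts 1/12 s, in which the tool goes at most 41.7 mm and 7.16 degrees, less where a joint would pass 70% of its speed; a pose out of reach is approached as far as the arm can. A call with a gripper value outside its range is refused whole. The fingers move at their own pace and stop on an object; the grip force is fixed at half the most. Time passes only in rows, so rows that do not move let the fingers close. It gives the time, the measured TCP pose, the force, the opening and the grip force at its end, in the units of the state.
- arm.read_state(): the state, without advancing time (a new reading comes with each control period).
- cams.get_image(name): name is "scene" or "top" or "wrist"; returns a dict with "frame" (480x640x3 uint8, blue, green, red), "K" (3x3 intrinsics, pixels), "k1" (the pictures are not rectified: a ray, as slopes to the right and down, at radius r is drawn at 1 + k1 r^2 times it, then the intrinsics apply), "T" (4x4, takes a point from camera to world coordinates). Camera axes: x right, y up, looking along -z (the intrinsics and any distortion apply to the point x, -y, -z); pixel columns grow to the right and rows downward; lengths in mm; the calibration is good to about 2 mm. A picture is of the moment at which its call begins. There is no depth.
- ticket.job_done(): hands the job in; it is judged then, once.
The state is a dict: "clock": time; "joints": joint angles; "joint_vel": joint speeds; "joint_efforts": joint torques, N m; "position": TCP position; "ee_rot": TCP orientation; "contact_force": force on the tool from outside, world axes, zero at the start; "wrist_torque": the same for the moment, N m; "gripper_width": finger opening in mm; "grasp_force": force on a finger pad.
Only numpy, scipy, OpenCV 4.12 (cv2) and the standard library are available. Lean on these libraries where they do the work, as an engineer would, in place of code of your own. Each camera call takes 0.05 s, during which the arm holds its last target. There are 200 camera calls.

## Working session

There is one attempt and no reset: what is moved stays moved. The work goes in short steps, Python scripts to look and compute and a tool call to move; the robot and the scene stay as the last step left them, time stands still between calls to the robot, and variables do not carry over. Pictures are saved under pics/ and viewed, at most 10 in all, crops included, and the job is handed in when it is done.

Besides the shell and the picture viewer there is one more tool, called after "Request:" by a JSON object that holds its "method" and its "body", one argument or row to a line. servo_tool: Moves the arm, as the interface text tells. Its arguments: {"type":"object","properties":{"commands":{"type":"array","items":{"type":"array","items":{"type":"array","items":{"type":"number"}}}}},"required":["commands"]}

```bash
mkdir -p pics; ls; python3 - <<'E'
from bench import arm,cams
import cv2,numpy as np
np.set_printoptions(suppress=True,precision=3)
print(arm.read_state(), arm.grip_point_offset)
for n in ("top","scene"):
    i=cams.get_image(n); cv2.imwrite(f"pics/{n}0.png",i["frame"]); np.savez(f"{n}0.npz",**i); print(n,i["K"],i["k1"],i["T"])
E
```

```text
pics
{'clock': 0.0, 'joints': array([ 1.509,  0.386,  0.007, -0.001, -1.194, -0.259]), 'joint_vel': array([ 0.002, -0.001,  0.   , -0.002,  0.001, -0.001]), 'joint_efforts': array([  0.001, -39.229,  18.841,   4.186,  -0.005,  -0.   ]), 'position': array([196.838, 592.565, 230.192]), 'ee_rot': array([ 0.987, -0.16 , -0.   ,  0.001]), 'contact_force': array([-0.793, -0.529,  0.073]), 'wrist_torque': array([ 0.025,  0.036, -0.05 ]), 'grasp_force': 0.0, 'gripper_width': 85.30912511924551} 18.700000000000003
top [[466.362   0.    318.266]
 [  0.    466.362 243.13 ]
 [  0.      0.      1.   ]] -0.07994985471444503 [[  -0.015    0.997   -0.078  467.636]
 [  -1.      -0.015    0.004 -106.355]
 [   0.003    0.078    0.997 1025.72 ]
 [   0.       0.       0.       1.   ]]
scene [[525.268   0.    314.233]
 [  0.    525.268 239.126]
 [  0.      0.      1.   ]] -0.06021893993299309 [[ -0.857  -0.292   0.425 980.558]
 [  0.515  -0.516   0.685 588.705]
 [  0.019   0.806   0.592 670.715]
 [  0.      0.      0.      1.   ]]
```

View pics/top0.png

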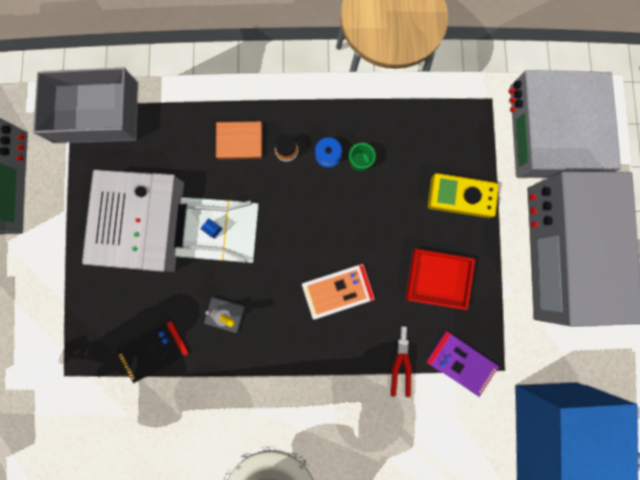

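View pics/scene0.png

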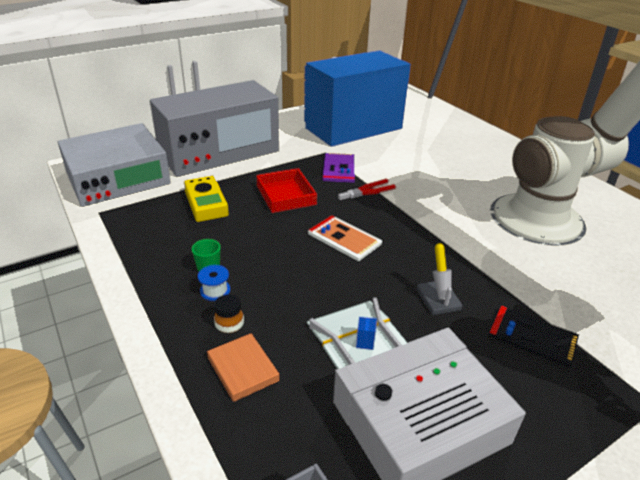

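The top view shows the carrier at about (338,292) with its red tail on the right. The ramp is at (245,230) with the yellow lip at col 226, the heatsink at (212,228) and the tray at (440,278). The black and purple look-alikes are at the bottom. Measuring these next.

```bash
cat > h.py <<'E'
import cv2,numpy as np
np.set_printoptions(suppress=True,precision=2)
def rays(i,px):
    D=np.array([i["k1"],0,0,0,0],float)
    # exact inverse of x*(1+k1 r^2) via cv2
    n=cv2.undistortPointsIter(np.array(px,float).reshape(-1,1,2),i["K"],D,None,None,(3,50,1e-9)).reshape(-1,2)
    d=np.c_[n[:,0],-n[:,1],-np.ones(len(n))]
    return i["T"][:3,3], d@i["T"][:3,:3].T
def plane(i,px,z):
    o,d=rays(i,px); return o+d*((z-o[2])/d[:,2])[:,None]
def proj(i,P):
    T=np.linalg.inv(i["T"]); c=np.atleast_2d(P)@T[:3,:3].T+T[:3,3]
    s=np.c_[c[:,0]/-c[:,2],-c[:,1]/-c[:,2]]; s=s*(1+i["k1"]*(s**2).sum(1,keepdims=True))
    return s@i["K"][:2,:2].T+i["K"][:2,2]
def big(m):
    c=max(cv2.findContours(m.astype(np.uint8),cv2.RETR_EXTERNAL,cv2.CHAIN_APPROX_NONE)[0],key=cv2.contourArea); return c.reshape(-1,2)
def rect(i,c,z):
    r=cv2.minAreaRect(plane(i,c,z)[:,:2].astype(np.float32)); return r, cv2.boxPoints(r)
def roi(m,x0,y0,x1,y1):
    o=np.zeros_like(m); o[y0:y1,x0:x1]=m[y0:y1,x0:x1]; return o
E
python3 - <<'E'
from h import *
i=dict(np.load("top0.npz")); i["k1"]=float(i["k1"])
f=i["frame"]; b,g,r=[f[...,k].astype(int) for k in range(3)]
hsv=cv2.cvtColor(f,cv2.COLOR_BGR2HSV)
print("carrier",rect(i,big(roi(f.max(2)>110,290,255,385,325)),10))
print("stripe",rect(i,big(roi((r>120)&(g<90)&(b<100),345,255,385,325)),10))
print("tray",rect(i,big(roi((r>90)&(g<60)&(b<60),395,235,490,320)),30))
print("heatsink",rect(i,big(roi((b>90)&(r<70),195,215,225,245)),52))
y=roi((r-b>50)&(g-b>30),215,190,240,270); p=np.argwhere(y)[:,::-1]; P=plane(i,p,12)
print("lip",len(p),P.mean(0),P[P[:,0].argmin()],P[P[:,0].argmax()],cv2.fitLine(P[:,:2].astype(np.float32),2,0,.01,.01).ravel())
print("ramp",rect(i,big(roi(f.min(2)>110,228,190,270,270)),2))
c=lambda x0,y0,x1,y1:f[y0:y1,x0:x1]
a=cv2.resize(c(165,185,265,275),None,fx=5,fy=5,interpolation=cv2.INTER_CUBIC)
d=cv2.resize(c(295,255,385,325),None,fx=5,fy=5,interpolation=cv2.INTER_CUBIC)
o=np.zeros((600,800,3),np.uint8); 
a=cv2.resize(a,(400,360)); d=cv2.resize(d,(400,311)); o[:360,:400]=a; o[:311,400:]=d
s=np.load("scene0.npz")["frame"]; 
s1=cv2.resize(s[290:380,295:415],(320,240)); o[360:,:320]=s1; s1=cv2.resize(s[210:270,300:390],(360,240)); o[360:,330:690]=s1
cv2.imwrite("pics/crop1.png",o)
E
```

```text
carrier (((441.8831481933594, -151.26705932617188), (83.67731475830078, 143.26724243164062), 17.037160873413086), array([[ 380.89,  -95.04],
       [ 422.87, -232.02],
       [ 502.87, -207.5 ],
       [ 460.9 ,  -70.52]], dtype=float32))
stripe (((461.3620910644531, -214.6649627685547), (82.22892761230469, 8.97370719909668), 17.264297485351562), array([[ 420.77, -222.58],
       [ 423.43, -231.15],
       [ 501.96, -206.75],
       [ 499.29, -198.18]], dtype=float32))
tray (((464.5918884277344, -371.06903076171875), (137.2097625732422, 113.50567626953125), 79.6919937133789), array([[ 396.48, -428.41],
       [ 508.15, -448.72],
       [ 532.7 , -313.73],
       [ 421.03, -293.42]], dtype=float32))
heatsink (((579.0302734375, 114.67280578613281), (34.478031158447266, 25.912891387939453), 50.975257873535156), array([[558.11, 109.44],
       [578.24,  93.12],
       [599.95, 119.91],
       [579.82, 136.22]], dtype=float32))
lip 113 [578.13  93.21  12.  ] [513.18  97.7   12.  ] [645.24  86.84  12.  ] [  1.    -0.09 578.13  93.21]
ramp (((577.4021606445312, 59.655662536621094), (67.43975067138672, 135.33692932128906), 85.83937072753906), array([[507.47,  30.93],
       [642.45,  21.12],
       [647.34,  88.38],
       [512.36,  98.2 ]], dtype=float32))
```

View pics/crop1.png

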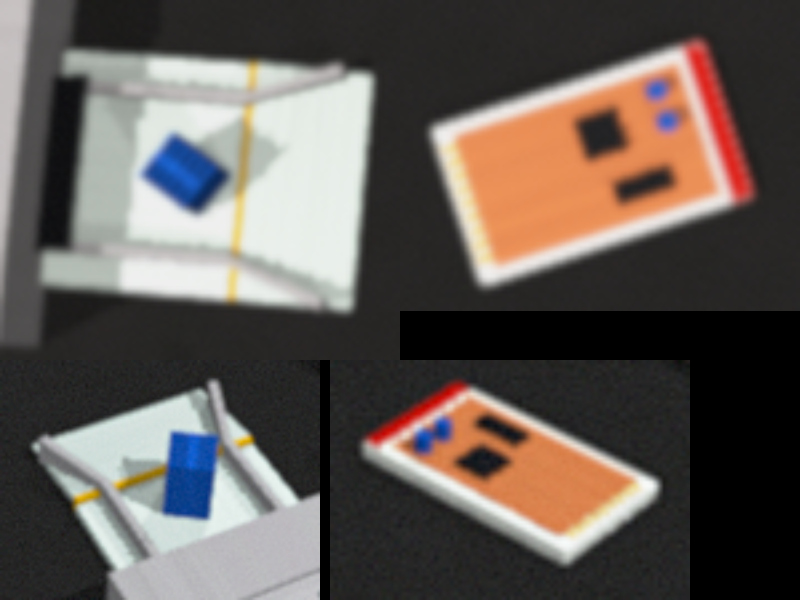

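The crop confirms gold contacts on the carrier's left edge and the red stripe at the tail. The heatsink is turned about 35–40° on the bed just past the lip. Moving over it for a close look.

Request:
{"method": "servo_tool", "body": {
  "commands": [
    [[0, 0.0257, 0.0166, 0, 0, 0, 0], [0, 0.0257, 0.0166, 0, 0, 0, 0], [0, 0.0257, 0.0166, 0, 0, 0, 0], [0, 0.0257, 0.0166, 0, 0, 0, 0], [0, 0.0257, 0.0166, 0, 0, 0, 0], [0, 0.0257, 0.0166, 0, 0, 0, 0], [0, 0.0257, 0.0166, 0, 0, 0, 0], [0, 0.0257, 0.0166, 0, 0, 0, 0], [0, 0.0257, 0.0166, 0, 0, 0, 0], [0, 0.0257, 0.0166, 0, 0, 0, 0]]
  ]
}}

```text
clock: 0.93
position: [389.1, 353.0, 231.0]
ee_rot: [0.987, -0.16, -0.0, 0.0]
contact_force: [-0.1, 0.6, -0.3]
gripper_width: 85.1
grasp_force: 0.0
```

Request:
{"method": "servo_tool", "body": {
  "commands": [
    [[0, 0.0257, 0.0166, 0, 0, 0, 0], [0, 0.0257, 0.0166, 0, 0, 0, 0], [0, 0.0257, 0.0166, 0, 0, 0, 0], [0, 0.0257, 0.0166, 0, 0, 0, 0], [0, 0.0257, 0.0166, 0, 0, 0, 0], [0, 0.0257, 0.0166, 0, 0, 0, 0], [0, 0.0257, 0.0166, 0, 0, 0, 0], [0, 0, 0, 0, 0, 0, 7], [0, 0, 0, 0, 0, 0, 7], [0, 0, 0, 0, 0, 0, 7]]
  ]
}}

```text
clock: 1.77
position: [522.8, 186.6, 230.6]
ee_rot: [0.94, -0.341, -0.001, 0.001]
contact_force: [0.2, 0.5, 0.7]
gripper_width: 85.7
grasp_force: 0.0
```

```bash
python3 - <<'E'
from h import *
from bench import arm,cams
s=arm.read_state(); print(s["clock"],s["position"],s["ee_rot"],s["joints"],s["contact_force"])
i=cams.get_image("wrist"); cv2.imwrite("pics/w1.png",i["frame"]); np.savez("w1.npz",**i); print(i["T"],i["K"][0,0],i["k1"])
E
```

```text
1.7667 [522.76 186.58 230.59] [ 0.94 -0.34 -0.    0.  ] [ 0.63  0.27 -0.17 -0.   -1.14  0.24] [0.16 0.45 0.71]
[[ -0.64   0.74   0.21 577.39]
 [ -0.77  -0.62  -0.17 142.91]
 [  0.    -0.27   0.96 372.74]
 [  0.     0.     0.     1.  ]] 344.5723659905626 -0.03619941114761669
```

View pics/w1.png

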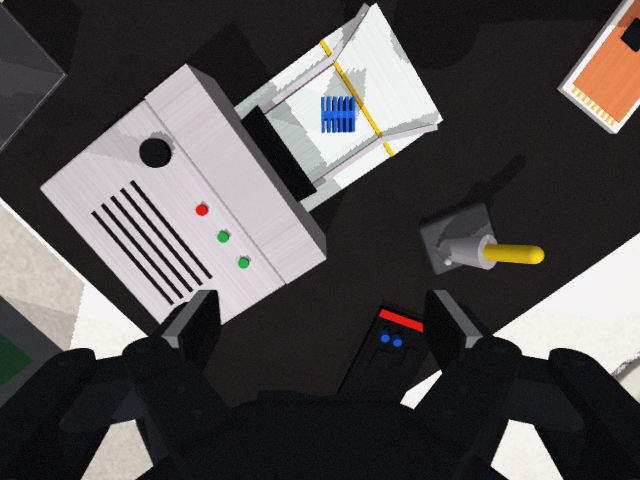

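The wrist view shows the lip ends at (322,41) and (390,155), the ramp foot corners at (377,3) and (441,120), the case corners at (188,65), (326,258) and (41,187), and the heatsink fins at (338,115) aligned with the image axes.

```bash
python3 - <<'E'
from h import *
i=dict(np.load("w1.npz")); i["k1"]=float(i["k1"]); f=i["frame"]; b,g,r=[f[...,k].astype(int) for k in range(3)]
m=roi((b>70)&(b-r>50),300,80,370,145).astype(np.uint8); m=cv2.morphologyEx(m,cv2.MORPH_CLOSE,np.ones((7,7)))
c=big(m); print("px",c.min(0),c.max(0)); print("hs52",rect(i,c,52)); print("hs7",rect(i,c,7)[0])
bl=(r-b>70)&(g-b>40); p=np.argwhere(roi(bl,310,30,400,165))[:,::-1]; P=plane(i,p,12)
l=cv2.fitLine(P[:,:2].astype(np.float32),2,0,.01,.01).ravel(); t=(P[:,:2]-l[2:])@l[:2]
print("lip ang",np.degrees(np.arctan2(l[1],l[0])),"ends",l[2:]+l[:2]*t.min(),l[2:]+l[:2]*t.max(),"mid",l[2:]+l[:2]*(t.max()+t.min())/2)
print("foot",plane(i,[[377,3],[441,120]],0)); print("case",plane(i,[[188,65],[326,258],[41,187]],75))
# heatsink in scene: project rect
s=dict(np.load("scene0.npz")); s["k1"]=float(s["k1"]); fs=s["frame"].astype(int)
ms=roi((fs[...,0]>70)&(fs[...,0]-fs[...,2]>50),350,310,385,355); cs=big(ms); print("scene hs bbox",cs.min(0),cs.max(0)); 
t=dict(np.load("top0.npz")); t["k1"]=float(t["k1"])
ft=t["frame"].astype(int); ct=big(roi((ft[...,0]>70)&(ft[...,0]-ft[...,2]>50),195,210,230,245)); print("top hs52",rect(t,ct,52)[0])
E
```

```text
px [321  96] [355 132]
hs52 (((582.7234497070312, 118.68387603759766), (30.127676010131836, 30.349468231201172), 50.28335952758789), array([[561.43, 116.79],
       [584.77,  97.4 ],
       [604.02, 120.57],
       [580.68, 139.97]], dtype=float32))
hs7 ((583.4717407226562, 115.285400390625), (34.354671478271484, 34.6075439453125), 50.28350067138672)
lip ang -5.3828163 ends [516.01  98.06] [646.04  85.8 ] mid [581.02  91.93]
foot [[638.9   21.44   0.  ]
 [511.18  36.01   0.  ]]
case [[688.38 188.28  75.  ]
 [492.4  207.68  75.  ]
 [704.85 359.11  75.  ]]
scene hs bbox [356 317] [376 349]
top hs52 ((579.8012084960938, 116.61441802978516), (37.292076110839844, 28.5789794921875), 52.740726470947266)
```

Request:
{"method": "servo_tool", "body": {
  "commands": [
    [[0, 0.0224, 0.0035, 0, 0, 0, 0], [0, 0.0224, 0.0035, 0, 0, 0, 0], [0, 0.0224, 0.0035, 0, 0, 0, 0], [0, 0.0224, 0.0035, 0, 0, 0, 0], [0, 0, 0, 0.03, 0, 0, 0], [0, 0, 0, 0.03, 0, 0, 0], [0, 0, 0, 0.03, 0, 0, 0], [0, 0, 0, 0.03, 0, 0, 0], [0, 0, 0, 0.03, 0, 0, 0], [0, 0, 0, 0.02, 0, 0, 0]]
  ]
}}

```text
clock: 2.65
position: [581.2, 119.3, 58.0]
ee_rot: [0.942, -0.336, -0.002, 0.001]
contact_force: [-0.4, 0.9, 0.1]
gripper_width: 85.5
grasp_force: 0.0
```

Request:
{"method": "servo_tool", "body": {
  "commands": [
    [[0, 0, 0, 0.02, 0, 0, 0], [0, 0, 0, 0.02, 0, 0, 0], [0, 0, 0, 0, 0, 0, 0], [255, 0, 0, 0, 0, 0, 0], [255, 0, 0, 0, 0, 0, 0], [255, 0, 0, 0, 0, 0, 0], [255, 0, 0, 0, 0, 0, 0], [255, 0, 0, 0, 0, 0, 0], [255, 0, 0, 0, 0, 0, 0], [255, 0, 0, 0, 0, 0, 0]]
  ]
}}

```text
clock: 3.48
position: [584.0, 120.3, 22.8]
ee_rot: [0.942, -0.337, 0.001, -0.001]
contact_force: [-1.0, -0.2, 6.3]
gripper_width: 29.1
grasp_force: 60.3
```

Request:
{"method": "servo_tool", "body": {
  "commands": [
    [[255, 0, 0, -0.015, 0, 0, 0], [255, 0, 0, -0.03, 0, 0, 0], [255, 0, 0, -0.03, 0, 0, 0], [255, 0, 0, -0.03, 0, 0, 0], [255, 0, 0, -0.015, 0, 0, 0], [255, 0.0146, 0.0303, 0, 0, 0, 0], [255, 0.0146, 0.0303, 0, 0, 0, 0], [255, 0.0146, 0.0303, 0, 0, 0, 0], [255, 0.0146, 0.0303, 0, 0, 0, 0], [255, 0.0146, 0.0303, 0, 0, 0, 0]]
  ]
}}

```text
clock: 4.32
position: [542.3, -44.8, 141.2]
ee_rot: [0.942, -0.337, -0.0, -0.0]
contact_force: [0.6, -0.9, -0.7]
gripper_width: 29.1
grasp_force: 59.7
```

Request:
{"method": "servo_tool", "body": {
  "commands": [
    [[255, 0.0146, 0.0303, 0, 0, 0, 0], [255, 0.0146, 0.0303, 0, 0, 0, 0], [255, 0.0146, 0.0303, 0, 0, 0, 0], [255, 0.0146, 0.0303, 0, 0, 0, 0], [255, 0.0146, 0.0303, 0, 0, 0, 0], [255, 0.0146, 0.0303, 0, 0, 0, 0], [255, 0.0146, 0.0303, 0, 0, 0, 0], [255, 0.0146, 0.0303, 0, 0, 0, 0], [255, 0.0146, 0.0303, 0, 0, 0, 0], [255, 0.0146, 0.0303, 0, 0, 0, 0]]
  ]
}}

```text
clock: 5.15
position: [462.9, -371.7, 141.0]
ee_rot: [0.941, -0.337, -0.0, -0.0]
contact_force: [0.6, 0.0, -0.6]
gripper_width: 29.1
grasp_force: 59.7
```

Request:
{"method": "servo_tool", "body": {
  "commands": [
    [[255, 0, 0, 0, 0, 0, 0], [255, 0, 0, 0, 0, 0, 0]]
  ]
}}

```text
clock: 5.32
position: [462.8, -371.6, 140.6]
ee_rot: [0.941, -0.339, -0.001, -0.0]
contact_force: [-0.1, 0.0, -1.0]
gripper_width: 29.1
grasp_force: 59.7
```

```bash
python3 - <<'E'
from h import *
from bench import arm,cams
s=arm.read_state(); print(s["clock"],s["position"],s["ee_rot"],s["joints"],s["contact_force"],s["gripper_width"],s["grasp_force"])
i=cams.get_image("wrist"); np.savez("w2.npz",**i); f=i["frame"]; b,g,r=[f[...,k].astype(int) for k in range(3)]
c=big((r>110)&(g<70)&(b<70)); print(c.min(0),c.max(0),rect(i,c,30)[0])
cv2.imwrite("pics/w2.png",f)
E
```

```text
5.3167 [ 462.76 -371.62  140.57] [ 0.94 -0.34 -0.   -0.  ] [-0.4   0.41 -0.2  -0.   -0.97  1.28] [-0.05  0.04 -0.99] 29.109921184003717 59.72544193267822
[214 118] [429 288] ((466.5344543457031, -374.89898681640625), (129.2181396484375, 109.0989761352539), 79.56060028076172)
```

View pics/w2.png

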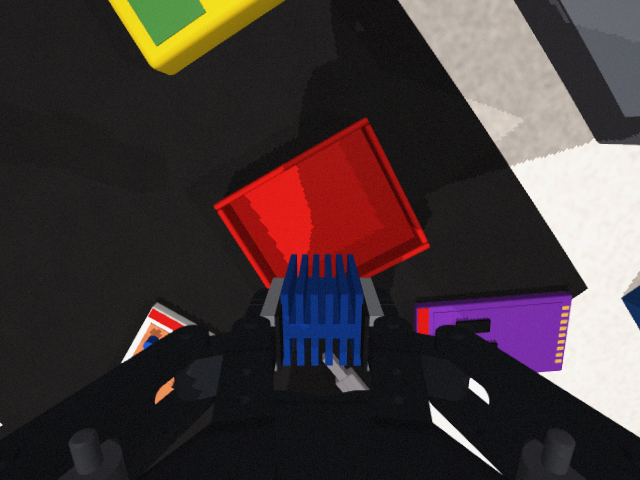

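The heatsink is held squarely over the tray. Now placing it.

Request:
{"method": "servo_tool", "body": {
  "commands": [
    [[255, 0, 0, 0.03, 0, 0, 0], [255, 0, 0, 0.03, 0, 0, 0], [255, 0, 0, 0.03, 0, 0, 0], [255, 0, 0, 0.015, 0, 0, 0], [255, 0, 0, 0.01, 0, 0, 0], [255, 0, 0, 0.004, 0, 0, 0], [255, 0, 0, 0, 0, 0, 0], [255, 0, 0, 0, 0, 0, 0]]
  ]
}}

```text
clock: 6.03
position: [465.1, -370.3, 23.4]
ee_rot: [0.942, -0.336, 0.001, 0.0]
contact_force: [-0.1, 0.5, -1.0]
gripper_width: 29.1
grasp_force: 59.7
```

Request:
{"method": "servo_tool", "body": {
  "commands": [
    [[110, 0, 0, 0, 0, 0, 0], [110, 0, 0, 0, 0, 0, 0], [110, 0, 0, 0, 0, 0, 0], [110, 0, 0, 0, 0, 0, 0], [110, 0, 0, -0.01, 0, 0, 0], [110, 0, 0, -0.03, 0, 0, 0], [110, 0, 0, -0.04, 0, 0, 0], [110, 0, 0, -0.04, 0, 0, 0]]
  ]
}}

```text
clock: 6.7
position: [463.2, -370.2, 143.7]
ee_rot: [0.942, -0.337, -0.001, 0.0]
contact_force: [0.2, -0.6, -0.1]
gripper_width: 48.3
grasp_force: 0.0
```

Request:
{"method": "servo_tool", "body": {
  "commands": [
    [[0, 0, 0, 0, 0, 0, 6.64], [0, 0, 0, 0, 0, 0, 6.64], [0, 0, 0, 0, 0, 0, 6.64], [0, 0, 0, 0, 0, 0, 6.64], [0, 0, 0, 0, 0, 0, 6.64], [0, -0.0318, -0.0049, -0.003, 0, 0, 0], [0, -0.0318, -0.0049, -0.003, 0, 0, 0], [0, -0.0318, -0.0049, -0.003, 0, 0, 0], [0, -0.0318, -0.0049, -0.003, 0, 0, 0], [0, -0.0318, -0.0049, -0.003, 0, 0, 0]]
  ]
}}

```text
clock: 7.53
position: [439.3, -210.2, 158.3]
ee_rot: [0.806, -0.592, 0.001, -0.0]
contact_force: [0.1, 1.8, -0.2]
gripper_width: 85.3
grasp_force: 0.0
```

Request:
{"method": "servo_tool", "body": {
  "commands": [
    [[0, -0.0318, -0.0049, -0.003, 0, 0, 0], [0, -0.0318, -0.0049, -0.003, 0, 0, 0], [0, -0.0318, -0.0049, -0.003, 0, 0, 0], [0, -0.0318, -0.0049, -0.003, 0, 0, 0], [0, 0, 0, 0, 0, 0, 0], [0, 0, 0, 0, 0, 0, 0]]
  ]
}}

```text
clock: 8.03
position: [420.5, -82.9, 170.5]
ee_rot: [0.807, -0.59, 0.001, -0.001]
contact_force: [0.1, 0.4, -1.0]
gripper_width: 85.6
grasp_force: 0.0
```

```bash
cat > look.py <<'E'
from h import *
from bench import arm,cams
import sys
s=arm.read_state(); q=s["ee_rot"]; a=2*np.arctan2(q[1],q[0])
print(s["clock"],s["position"],"tool x ang",np.degrees(a),s["contact_force"],s["gripper_width"],s["grasp_force"])
n=sys.argv[1]
for c in sys.argv[2:]:
    i=cams.get_image(c); np.savez(f"{n}{c}.npz",**i); cv2.imwrite(f"pics/{n}{c}.png",i["frame"])
def todelta(P,yaw=0): # world delta -> tool
    d=np.array(P)-s["position"][:2]; print("tool delta",d@[np.cos(a),np.sin(a)], d@[np.sin(a),-np.cos(a)])
E
python3 - c1 wrist top <<'E'
E
python3 - <<'E'
import sys; sys.argv=["x","c1","wrist","top"]
from look import *
i=dict(np.load("c1wrist.npz")); i["k1"]=float(i["k1"]); f=i["frame"]
m=f.max(2)>110; print("carrier",rect(i,big(m),10)); c=big(m); print(c.min(0),c.max(0))
E
```

```text
8.0333 [420.53 -82.85 170.55] tool x ang -72.37270240460161 [ 0.12  0.39 -0.96] 85.60351850796346 0.0
carrier (((233.5269012451172, -158.8342742919922), (176.07415771484375, 341.5428161621094), 31.275859832763672), array([[  69.63,  -58.59],
       [ 246.94, -350.49],
       [ 397.43, -259.08],
       [ 220.11,   32.83]], dtype=float32))
[462   0] [639 359]
```

View pics/c1wrist.png

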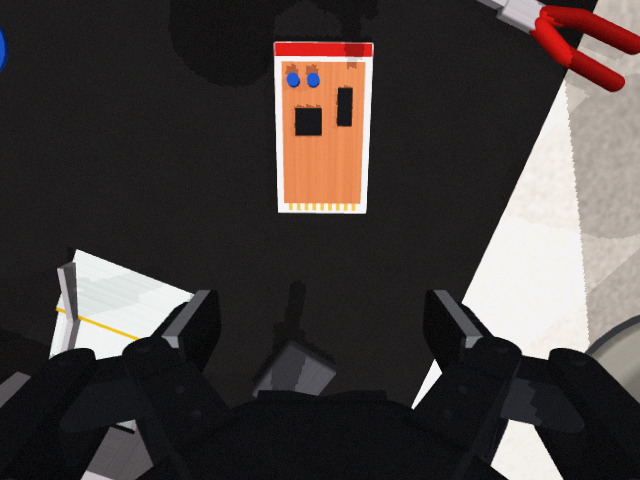

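The carrier is seen cleanly at px (274–373, 42–213), red stripe at the top.

```bash
python3 - <<'E'
from h import *
i=dict(np.load("c1wrist.npz")); i["k1"]=float(i["k1"]); f=i["frame"]
c=big(roi(f.max(2)>100,255,25,400,235)); R,bx=rect(i,c,10); print(R,bx,sep="\n")
t=dict(np.load("c1top.npz")); t["k1"]=float(t["k1"]); ft=t["frame"].astype(int)
m=roi((ft[...,0]>70)&(ft[...,0]-ft[...,2]>40),400,240,480,315)
p=plane(t,big(m),40); print("heatsink in tray top",p.mean(0))
a=np.radians(-72.37); d=np.array(R[0])-[420.5,-82.9]; print(d@[np.cos(a),np.sin(a)], d@[np.sin(a),-np.cos(a)])
E
```

```text
((443.5511169433594, -152.81390380859375), (80.11780548095703, 139.96356201171875), 17.308284759521484)
[[ 384.49  -97.92]
 [ 426.13 -231.54]
 [ 502.62 -207.71]
 [ 460.98  -74.08]]
heatsink in tray top [ 464.67 -367.79   40.  ]
73.61167004580594 -0.7937072263275275
```

```bash
python3 - <<'E'
from h import *
i=dict(np.load("c1wrist.npz")); i["k1"]=float(i["k1"]); f=i["frame"].max(2).astype(int); print(i["K"][0,2])
for r in (296,305,315): print(r,f[r,205:228].tolist(),f[r,415:440].tolist())
a=np.radians(-72.37); y=np.array([np.sin(a),-np.cos(a)])
g=np.load("w2.npz"); 
for z in (175,184,190): 
    P=plane(i,[[219,295],[425,295]],z)[:,:2]; print(z,(P-[420.5,-82.9])@y,(P-[420.5,-82.9])@[np.cos(a),np.sin(a)])
E
```

```text
321.53576282661754
296 [76, 39, 21, 19, 15, 14, 13, 17, 13, 19, 13, 10, 17, 20, 31, 29, 30, 35, 27, 30, 28, 30, 26] [29, 30, 32, 27, 28, 31, 36, 28, 30, 29, 18, 13, 11, 13, 17, 14, 16, 15, 8, 15, 12, 17, 34, 73, 90]
305 [15, 14, 15, 18, 15, 14, 15, 15, 16, 18, 18, 18, 12, 9, 24, 30, 34, 32, 28, 28, 32, 31, 30] [36, 35, 32, 36, 36, 32, 32, 30, 34, 24, 15, 16, 7, 15, 15, 18, 12, 12, 17, 12, 11, 7, 15, 14, 16]
315 [14, 14, 19, 12, 15, 12, 15, 14, 14, 17, 13, 13, 17, 12, 18, 24, 29, 33, 35, 33, 32, 31, 33] [33, 31, 34, 34, 32, 32, 34, 31, 23, 16, 8, 11, 13, 5, 14, 3, 14, 17, 17, 8, 14, 12, 11, 10, 11]
175 [-46.4   44.05] [2.49 2.59]
184 [-43.44  41.1 ] [6.83 6.93]
190 [-41.47  39.14] [9.73 9.82]
```

Request:
{"method": "servo_tool", "body": {
  "commands": [
    [[0, 0.0246, 0.0001, 0, 0, 0, 0.3], [0, 0.0245, 0.0001, 0, 0, 0, 0], [0, 0.0245, 0.0001, 0, 0, 0, 0], [0, 0, 0, 0.035, 0, 0, 0], [0, 0, 0, 0.035, 0, 0, 0], [0, 0, 0, 0.035, 0, 0, 0], [0, 0, 0, 0.035, 0, 0, 0], [0, 0, 0, 0.02, 0, 0, 0], [0, 0, 0, 0.009, 0, 0, 0], [0, 0, 0, 0, 0, 0, 0]]
  ]
}}

```text
clock: 8.97
position: [440.7, -155.7, -1.4]
ee_rot: [0.804, -0.595, -0.002, 0.001]
contact_force: [-0.1, -0.5, 0.4]
gripper_width: 85.1
grasp_force: 0.0
```

Request:
{"method": "servo_tool", "body": {
  "commands": [
    [[0, 0, 0, 0.001, 0, 0, 0], [0, 0, 0, 0.001, 0, 0, 0], [0, 0, 0, 0.001, 0, 0, 0], [0, 0, 0, 0.001, 0, 0, 0], [0, 0, 0, 0, 0, 0, 0]]
  ]
}}

```text
clock: 9.38
position: [442.3, -154.5, -3.0]
ee_rot: [0.805, -0.594, 0.001, -0.001]
contact_force: [0.7, 0.3, -1.0]
gripper_width: 85.6
grasp_force: 0.0
```

Request:
{"method": "servo_tool", "body": {
  "commands": [
    [[0, 0, 0, 0.001, 0, 0, 0], [0, 0, 0, 0.001, 0, 0, 0], [0, 0, 0, 0.001, 0, 0, 0], [0, 0, 0, 0, 0, 0, 0]]
  ]
}}

```text
clock: 9.72
position: [441.7, -154.4, -6.8]
ee_rot: [0.805, -0.594, -0.0, 0.0]
contact_force: [1.0, 0.5, 0.4]
gripper_width: 85.7
grasp_force: 0.0
```

Request:
{"method": "servo_tool", "body": {
  "commands": [
    [[0, 0, 0, 0.001, 0, 0, 0], [0, 0, 0, 0.001, 0, 0, 0], [0, 0, 0, 0.001, 0, 0, 0], [0, 0, 0, 0, 0, 0, 0]]
  ]
}}

```text
clock: 10.05
position: [441.7, -154.5, -9.9]
ee_rot: [0.804, -0.594, -0.0, 0.0]
contact_force: [0.1, -0.4, -0.3]
gripper_width: 85.2
grasp_force: 0.0
```

Request:
{"method": "servo_tool", "body": {
  "commands": [
    [[255, 0, 0, 0, 0, 0, 0], [255, 0, 0, 0, 0, 0, 0], [255, 0, 0, 0, 0, 0, 0], [255, 0, 0, 0, 0, 0, 0]]
  ]
}}

```text
clock: 10.38
position: [442.1, -154.6, -9.2]
ee_rot: [0.805, -0.594, 0.0, -0.0]
contact_force: [-0.7, 0.3, 6.3]
gripper_width: 78.0
grasp_force: 71.8
```

Request:
{"method": "servo_tool", "body": {
  "commands": [
    [[255, 0, 0, 0, 0, 0, 2.6], [255, 0, 0, 0, 0, 0, 4], [255, 0, 0, 0, 0, 0, 4], [255, 0, 0, 0, 0, 0, 4], [255, 0, 0, 0, 0, 0, 4], [255, 0, 0, 0, 0, 0, 4], [255, 0, 0, 0, 0, 0, 0]]
  ]
}}

```text
clock: 10.97
position: [442.4, -154.6, -9.2]
ee_rot: [-0.672, 0.741, -0.0, 0.0]
contact_force: [-0.7, 1.1, 5.9]
gripper_width: 78.0
grasp_force: 71.8
```

Request:
{"method": "servo_tool", "body": {
  "commands": [
    [[255, -0.0116, -0.0114, 0, 0, 0, 0], [255, -0.0116, -0.0114, 0, 0, 0, 0], [255, -0.0116, -0.0114, 0, 0, 0, 0], [255, -0.0116, -0.0114, 0, 0, 0, 0], [255, -0.0116, -0.0114, 0, 0, 0, 0], [255, -0.0116, -0.0114, 0, 0, 0, 0], [255, -0.0116, -0.0114, 0, 0, 0, 0], [255, -0.0116, -0.0114, 0, 0, 0, 0], [255, -0.0116, -0.0114, 0, 0, 0, 0], [255, -0.0116, -0.0114, 0, 0, 0, 0]]
  ]
}}

```text
clock: 11.8
position: [566.3, -50.0, -9.1]
ee_rot: [-0.673, 0.74, 0.0, -0.001]
contact_force: [-3.0, -1.4, 6.4]
gripper_width: 77.7
grasp_force: 71.9
```

Request:
{"method": "servo_tool", "body": {
  "commands": [
    [[255, 0, 0, 0, 0, 0, 0], [255, 0, 0, 0, 0, 0, 0]]
  ]
}}

```text
clock: 11.97
position: [568.4, -49.2, -9.0]
ee_rot: [-0.673, 0.739, -0.001, 0.002]
contact_force: [2.2, 1.5, 4.1]
gripper_width: 78.2
grasp_force: 73.4
```

```bash
python3 - <<'E'
import sys; sys.argv=["x","c2","wrist","top"]
from look import *
E
```

```text
11.9667 [568.42 -49.18  -9.03] tool x ang 264.62888065581166 [2.22 1.46 4.05] 78.19246657482174 73.38042497634888
```

View pics/c2top.png

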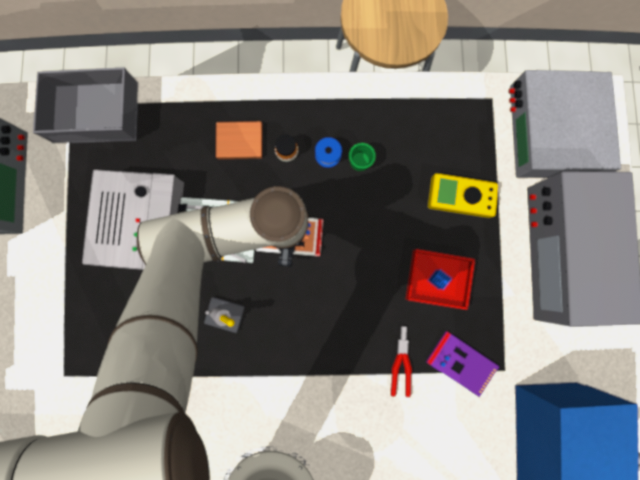

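The top view shows the heatsink in the tray at (440,280) and the carrier in front of the ramp with its tail at (320,237). Releasing and moving behind the tail.

Request:
{"method": "servo_tool", "body": {
  "commands": [
    [[0, 0, 0, 0, 0, 0, 0], [0, 0, 0, 0, 0, 0, 0], [0, 0, 0, 0, 0, 0, 0], [0, 0, 0, -0.01, 0, 0, 0], [0, 0, 0, -0.03, 0, 0, 0], [0, 0, 0, -0.035, 0, 0, 0], [0, 0, 0, -0.035, 0, 0, 0], [165, 0.02, 0, -0.02, 0, 0, 0], [165, 0.03, 0, -0.02, 0, 0, 0], [165, 0.03, 0, -0.02, 0, 0, 0]]
  ]
}}

```text
clock: 12.9
position: [558.1, -130.0, 162.3]
ee_rot: [-0.673, 0.739, -0.0, 0.0]
contact_force: [0.7, -0.6, -0.3]
gripper_width: 52.2
grasp_force: 0.0
```

Request:
{"method": "servo_tool", "body": {
  "commands": [
    [[165, 0.025, 0, 0, 0, 0, 0], [165, 0, 0, 0, 0, 0, 0], [165, 0, 0, 0, 0, 0, 0], [165, 0, 0, 0, 0, 0, 0]]
  ]
}}

```text
clock: 13.23
position: [555.6, -154.3, 160.1]
ee_rot: [-0.672, 0.74, 0.001, -0.0]
contact_force: [0.0, -0.3, 0.3]
gripper_width: 30.2
grasp_force: 0.0
```

```bash
python3 - <<'E'
import sys; sys.argv=["x","c3","wrist","scene"]
from look import *
E
```

```text
13.2333 [ 555.63 -154.31  160.06] tool x ang 264.4873749456364 [ 0.   -0.3   0.32] 30.23666918584798 0.0
```

View pics/c3wrist.png

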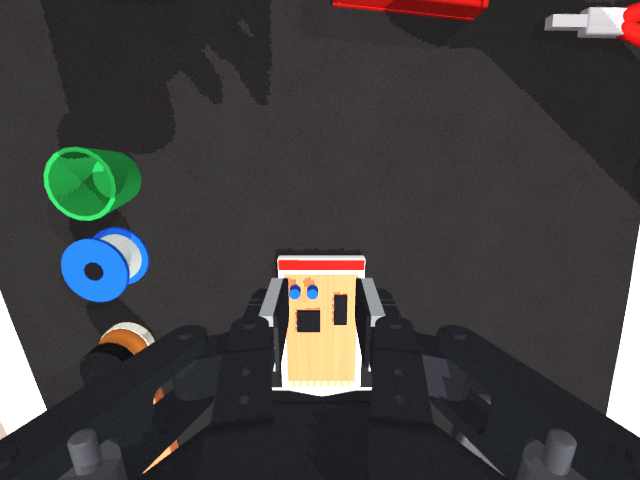

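The tail's red stripe is at (278–366, 260–270), square to the gripper and centred.

```bash
python3 - <<'E'
from h import *
i=dict(np.load("c3wrist.npz")); i["k1"]=float(i["k1"]); f=i["frame"]; b,g,r=[f[...,k].astype(int) for k in range(3)]
c=big(roi((r>120)&(g<90)&(b<90),260,240,390,280)); R,bx=rect(i,c,10); print(R,bx)
O=np.array([580.7,93.7]); ps=np.radians(-5.4); ex=np.array([np.cos(ps),np.sin(ps)]); ey=np.array([-ex[1],ex[0]])
print("in tester", (bx-O)@np.c_[ex,ey]); print("tcp in tester",(np.array([555.6,-154.3])-O)@np.c_[ex,ey])
E
```

```text
((561.1024169921875, -112.46072387695312), (8.684037208557129, 76.25664520263672), 84.47089385986328) [[ 522.73 -113.11]
 [ 598.64 -120.46]
 [ 599.47 -111.81]
 [ 523.57 -104.47]]
in tester [[ -38.25 -211.35]
 [  38.01 -211.52]
 [  38.03 -202.83]
 [ -38.23 -202.66]]
tcp in tester [  -1.65 -249.26]
```

Request:
{"method": "servo_tool", "body": {
  "commands": [
    [[165, 0, 0, 0.035, 0, 0, 0], [165, 0, 0, 0.035, 0, 0, 0], [165, 0, 0, 0.035, 0, 0, 0], [165, 0, 0, 0.03, 0, 0, 0], [165, 0, 0, 0.015, 0, 0, 0], [165, 0, 0, 0.005, 0, 0, 0], [165, 0, 0, 0.002, 0, 0, 0], [165, 0, 0, 0, 0, 0, 0], [165, 0, 0, 0, 0, 0, 0]]
  ]
}}

```text
clock: 14.08
position: [557.6, -154.1, 4.7]
ee_rot: [-0.673, 0.74, -0.001, 0.001]
contact_force: [1.2, 0.3, -0.8]
gripper_width: 30.2
grasp_force: 0.0
```

Request:
{"method": "servo_tool", "body": {
  "commands": [
    [[165, -0.01, 0, 0, 0, 0, 0], [165, -0.01, 0, 0, 0, 0, 0], [165, -0.01, 0, 0, 0, 0, 0], [165, -0.01, 0, 0, 0, 0, 0], [165, -0.01, 0, 0, 0, 0, 0], [165, -0.01, 0, 0, 0, 0, 0]]
  ]
}}

```text
clock: 14.58
position: [562.3, -93.6, 3.7]
ee_rot: [-0.673, 0.74, -0.0, 0.0]
contact_force: [-0.6, -1.7, 1.5]
gripper_width: 30.4
grasp_force: 1.0
```

Request:
{"method": "servo_tool", "body": {
  "commands": [
    [[165, -0.01, 0, 0, 0, 0, 0], [165, -0.01, 0, 0, 0, 0, 0], [165, -0.01, 0, 0, 0, 0, 0], [165, -0.01, 0, 0, 0, 0, 0], [165, -0.01, 0, 0, 0, 0, 0], [165, -0.01, 0, 0, 0, 0, 0], [165, -0.01, 0, 0, 0, 0, 0], [165, -0.01, 0, 0, 0, 0, 0], [165, 0, 0, 0, 0, 0, 0]]
  ]
}}

```text
clock: 15.33
position: [570.3, -13.1, 3.3]
ee_rot: [-0.673, 0.739, -0.0, 0.0]
contact_force: [0.2, 0.6, -0.2]
gripper_width: 30.1
grasp_force: 0.0
```

```bash
python3 - <<'E'
import sys; sys.argv=["x","c4","scene","wrist"]
from look import *
f=np.load("c4scene.npz")["frame"]; w=np.load("c4wrist.npz")["frame"]
o=np.hstack([cv2.resize(f[240:420,260:500],(480,360)),cv2.resize(w[120:480,160:480],(320,360))]); cv2.imwrite("pics/c4.png",o)
E
```

```text
15.3333 [570.33 -13.06   3.3 ] tool x ang 264.6264731812466 [ 0.17  0.57 -0.23] 30.14290403301004 0.0
```

View pics/c4.png

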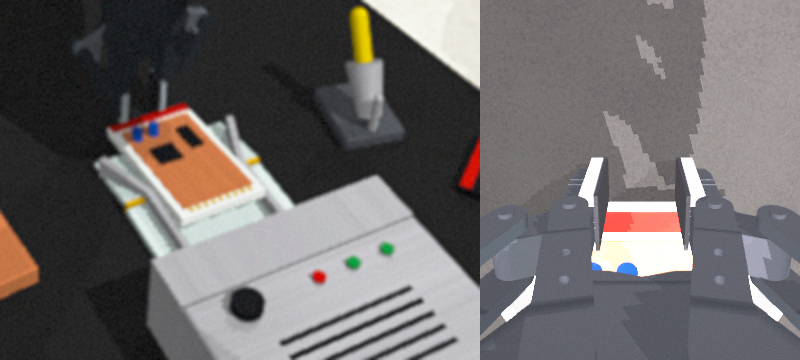

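The carrier is on the ramp, straight between the guides, with its nose over the bed. Continuing gently through the tip-over.

Request:
{"method": "servo_tool", "body": {
  "commands": [
    [[165, -0.006, 0, 0, 0, 0, 0], [165, -0.006, 0, 0, 0, 0, 0], [165, -0.006, 0, -0.0005, 0, 0, 0], [165, -0.006, 0, -0.001, 0, 0, 0], [165, -0.006, 0, -0.001, 0, 0, 0], [165, 0, 0, 0, 0, 0, 0]]
  ]
}}

```text
clock: 15.93
position: [573.4, 16.1, 6.2]
ee_rot: [-0.673, 0.74, -0.0, 0.001]
contact_force: [0.3, 0.2, 0.4]
gripper_width: 30.1
grasp_force: 0.0
```

Request:
{"method": "servo_tool", "body": {
  "commands": [
    [[165, -0.006, 0, -0.001, 0, 0, 0], [165, -0.006, 0, -0.001, 0, 0, 0], [165, -0.006, 0, -0.001, 0, 0, 0], [165, -0.006, 0, -0.001, 0, 0, 0], [165, 0.003, 0, 0, 0, 0, 0], [165, 0, 0, 0, 0, 0, 0]]
  ]
}}

```text
clock: 16.43
position: [574.8, 36.0, 10.0]
ee_rot: [-0.673, 0.74, -0.0, 0.0]
contact_force: [-0.1, 0.8, 0.1]
gripper_width: 30.5
grasp_force: 0.0
```

```bash
python3 - <<'E'
import sys; sys.argv=["x","c5","scene"]
from look import *
f=np.load("c5scene.npz")["frame"]
cv2.imwrite("pics/c5.png",cv2.resize(f[280:380,290:430],(700,500),interpolation=cv2.INTER_CUBIC))
E
```

```text
16.4333 [574.79  36.02   9.96] tool x ang 264.5494220722721 [-0.13  0.77  0.06] 30.520406688276196 0.0
```

View pics/c5.png

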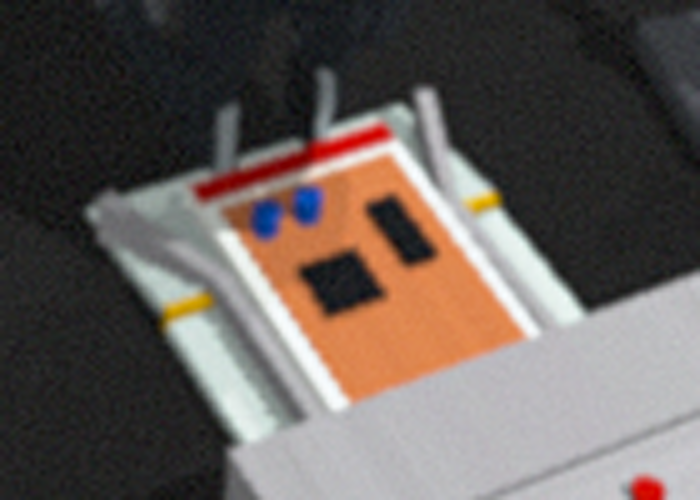

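The carrier lies between the cheeks with its nose under the hood, and the tail is still before the lip. Continuing slowly while watching the force.

Request:
{"method": "servo_tool", "body": {
  "commands": [
    [[165, -0.005, 0, -0.0005, 0, 0, 0], [165, -0.005, 0, -0.0005, 0, 0, 0], [165, -0.005, 0, -0.0005, 0, 0, 0], [165, -0.004, 0, -0.0005, 0, 0, 0]]
  ]
}}

```text
clock: 16.82
position: [576.4, 55.0, 11.8]
ee_rot: [-0.673, 0.74, 0.0, -0.0]
contact_force: [0.7, -1.3, -0.4]
gripper_width: 30.0
grasp_force: 0.5
```

Request:
{"method": "servo_tool", "body": {
  "commands": [
    [[165, -0.004, 0, -0.0005, 0, 0, 0], [165, -0.004, 0, -0.0005, 0, 0, 0], [165, -0.004, 0, -0.0005, 0, 0, 0]]
  ]
}}

```text
clock: 17.07
position: [577.6, 67.0, 13.3]
ee_rot: [-0.673, 0.74, 0.0, -0.0]
contact_force: [-0.3, -1.8, -0.5]
gripper_width: 29.9
grasp_force: 0.5
```

Request:
{"method": "servo_tool", "body": {
  "commands": [
    [[165, -0.004, 0, -0.0005, 0, 0, 0], [165, -0.004, 0, 0, 0, 0, 0]]
  ]
}}

```text
clock: 17.23
position: [578.4, 75.0, 13.9]
ee_rot: [-0.673, 0.74, -0.0, 0.0]
contact_force: [-0.2, -1.3, 0.0]
gripper_width: 30.1
grasp_force: 0.5
```

Request:
{"method": "servo_tool", "body": {
  "commands": [
    [[165, -0.003, 0, 0, 0, 0, 0], [165, -0.003, 0, 0, 0, 0, 0], [165, -0.003, 0, 0, 0, 0, 0], [165, 0, 0, 0, 0, 0, 0]]
  ]
}}

```text
clock: 17.57
position: [579.5, 84.1, 13.9]
ee_rot: [-0.673, 0.74, -0.0, 0.0]
contact_force: [-0.2, 0.1, 1.3]
gripper_width: 30.1
grasp_force: 0.0
```

Request:
{"method": "servo_tool", "body": {
  "commands": [
    [[165, -0.002, 0, 0, 0, 0, 0], [165, -0.002, 0, 0, 0, 0, 0], [165, 0, 0, 0, 0, 0, 0]]
  ]
}}

```text
clock: 17.82
position: [579.7, 87.7, 13.9]
ee_rot: [-0.673, 0.74, -0.0, 0.0]
contact_force: [-0.3, -0.2, 1.0]
gripper_width: 30.2
grasp_force: 0.3
```

```bash
python3 - <<'E'
import sys; sys.argv=["x","c6","scene"]
from look import *
f=np.load("c6scene.npz")["frame"]
cv2.imwrite("pics/c6.png",cv2.resize(f[280:380,290:430],(700,500),interpolation=cv2.INTER_CUBIC))
E
```

```text
17.8167 [579.73  87.71  13.93] tool x ang 264.5283296061415 [-0.27 -0.22  0.96] 30.182107335002378 0.33961420878767967
```

View pics/c6.png

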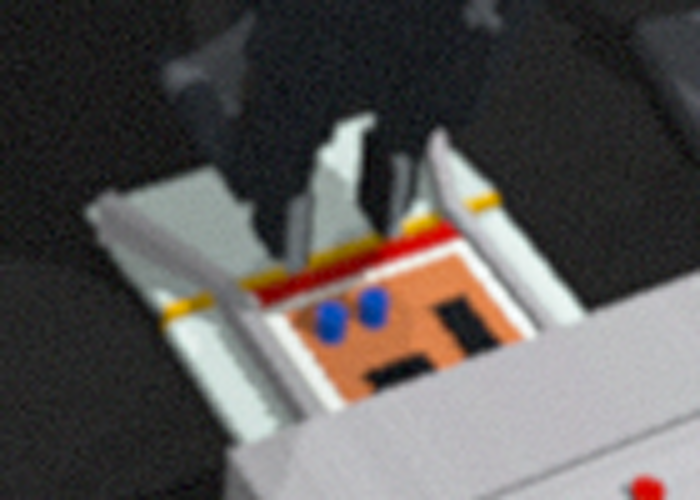

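The tail appears to have dropped behind the yellow lip. Pushing on gently until the stop is felt.

Request:
{"method": "servo_tool", "body": {
  "commands": [
    [[165, -0.0015, 0, 0.0005, 0, 0, 0], [165, -0.0015, 0, 0, 0, 0, 0], [165, 0, 0, 0, 0, 0, 0]]
  ]
}}

```text
clock: 18.12
position: [579.6, 88.4, 13.8]
ee_rot: [-0.673, 0.74, -0.001, -0.002]
contact_force: [0.0, -7.9, 4.1]
gripper_width: 30.1
grasp_force: 4.5
```

Request:
{"method": "servo_tool", "body": {
  "commands": [
    [[165, -0.0015, 0, 0, 0, 0, 0], [165, -0.0015, 0, 0, 0, 0, 0], [165, 0, 0, 0, 0, 0, 0]]
  ]
}}

```text
clock: 18.37
position: [579.3, 89.2, 14.2]
ee_rot: [-0.672, 0.74, -0.001, -0.003]
contact_force: [0.7, -14.7, 8.1]
gripper_width: 30.4
grasp_force: 8.1
```

Request:
{"method": "servo_tool", "body": {
  "commands": [
    [[165, 0.006, 0, 0, 0, 0, 0], [165, 0.02, 0, -0.01, 0, 0, 0], [165, 0.03, 0, -0.03, 0, 0, 0], [165, 0.03, 0, -0.03, 0, 0, 0], [165, 0.03, 0, -0.03, 0, 0, 0], [165, 0.03, 0, -0.03, 0, 0, 0], [165, 0.03, 0, -0.03, 0, 0, 0], [165, 0.03, 0, -0.03, 0, 0, 0], [165, 0, 0, 0, 0, 0, 0], [165, 0, 0, 0, 0, 0, 0]]
  ]
}}

```text
clock: 19.2
position: [561.7, -109.5, 202.1]
ee_rot: [-0.671, 0.741, -0.001, 0.002]
contact_force: [-0.3, 0.6, -1.0]
gripper_width: 30.2
grasp_force: 0.0
```

```bash
python3 - <<'E'
import sys; sys.argv=["x","c7","scene","top"]
from look import *
for n,(x0,y0,x1,y1) in (("scene",(300,290,430,390)),("top",(165,185,295,275))):
    i=dict(np.load(f"c7{n}.npz")); i["k1"]=float(i["k1"]); f=i["frame"]; b,g,r=[f[...,k].astype(int) for k in range(3)]
    O=np.array([580.7,93.7]); ps=np.radians(-5.4); ex=np.array([np.cos(ps),np.sin(ps)]); ey=np.array([-ex[1],ex[0]])
    c=big(roi((r>120)&(g<80)&(b<80),x0,y0,x1,y1)); R,bx=rect(i,c,17); print(n,R,((bx-O)@np.c_[ex,ey]).round(1).tolist())
    p=np.argwhere(roi((r-b>70)&(g-b>50)&(g>110)&(r-g<70),x0,y0,x1,y1))[:,::-1]; print("lip y",np.median((plane(i,p,12)[:,:2]-O)@ey))
    cv2.imwrite(f"pics/c7{n}.png",f)
s=np.load("c7scene.npz")["frame"]; t=np.load("c7top.npz")["frame"]
cv2.imwrite("pics/c7.png",np.hstack([cv2.resize(s[150:410,190:450],(400,400)),cv2.resize(t[100:400,60:460],(400,400))]))
E
```

```text
19.2 [ 561.69 -109.5   202.13] tool x ang 264.3547503157356 [-0.31  0.64 -1.  ] 30.18805083014474 0.0
scene ((579.1216430664062, 101.18773651123047), (7.61167573928833, 75.8162612915039), 85.52130126953125) [[-40.1, 2.9], [35.7, 4.1], [35.6, 11.7], [-40.2, 10.5]]
lip y -4.161023235448547Traceback (most recent call last):
  File "<stdin>", line 6, in <module>
  File "h.py", line 16, in big
    c=max(cv2.findContours(m.astype(np.uint8),cv2.RETR_EXTERNAL,cv2.CHAIN_APPROX_NONE)[0],key=cv2.contourArea); return c.reshape(-1,2)
ValueError: max() iterable argument is empty
```

```bash
python3 -c "
from bench import ticket; print(ticket.job_done())"
```

```text
the job is handed in; nothing more can be done
None
```

The job is handed in at about 19 s of the 72 s: the heatsink is in the red tray, and the carrier is fully home against the stop with its red tail down behind the yellow lip (confirmed by measurement and push force). One rule slip: I viewed 11 pictures, one over the limit of 10.

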